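# Hold a glass bead over the light box with the tongs

## Task

Get the glass ring bead ready to be looked at against the light: first turn the light box's brightness dial up to 6 on its 0-to-10 scale, the first mark past the long middle one. Then take the sprung tongs out of their wooden block, pick the ring-shaped bead out of the foam-lined tray with the tips of the tongs, never touching the bead with the gripper itself and leaving the stopper and the sherd lying where they are. Finish still holding it: keep the bead still in the tongs over the middle of the lit glass, about 5 cm above it, and end the program without letting go.

Things in the scene. Friction and masses are not known exactly. Their poses are not given: they have to be found in the camera images.
- lightbox: Grey flat light box, 230 (x) x 320 (y) x 40 mm high, fixed to the desk. Origin: centre of its underside. Its right third (-y side) is the control strip with the dial; the rest of the top carries the lit white glass, 190 x 190 mm.
- glass_centre (a point): Centre of the lit glass, on its surface (40 mm above the desk). Axes as the light box: x away from the robot, y to the left, z up.
- dial_grip (a point): Grip point of the brightness dial, on its vertical axis, 29 mm above the light box's top. The dial is a black bar knob: a bar 40 mm long, 12 mm thick, from 5 to 36 mm above the top, on a 42 mm round skirt 5 mm thick. Take the bar across its thickness. The point turns with the dial: x runs along the bar to the end with the white pointer line, z is up.
- dial (a joint): Dial angle, rad. 0 is mark 0 (pointer 135 degrees to the left of the box's x axis, towards the robot); grows clockwise seen from above, 0.471 a mark: mark 5 is 2.356, mark 6 is 2.827, mark 10 is 4.712 (stop). Eleven black marks, long ones at 0, 5 and 10. Light friction (0.04 N m); it stays where it is left. Starts between marks 2.8 and 4.8.
- stand: Light wooden tool block, 110 (x) x 112 (y) x 66 mm high, fixed. Origin: centre of its underside. Its slot, 20.5 x 80 mm (long side along y), floor 12 mm above the desk, lies 20 mm to the -x side of its centre and holds the tongs upright. 60 mm behind the slot (+x) four thin tools stick up to 130 mm above the desk.
- tongs_grip (a point): Where to grip the tongs from above: midway between the arms, 38 mm below the top of the bow, 119 mm above the bottom of the tips (131 mm above the desk while in the block, whose top is 65 mm lower). Same axes as the tongs. The arms hinge 26 mm above this point, 33 mm apart. The squeeze needed grows from 0 (free) to about 6 N a side (arms parallel); let go, they spring open.
- tongs_tips (a point): Point midway between the tips' soft pads, 8 mm above the bottom of the tips, 111 mm straight below tongs_grip; same axes. The pads are 18 mm wide and 18 mm high.
- tongs_left (a joint): How far each arm of the tongs is squeezed in, rad (both move alike): 0 free (64 mm between the soft pads), 0.05 (about 50 mm between the pads) already holds the tongs firmly for carrying, 0.13 arms parallel (26 mm between the pads, closed on the bead), about 0.215 fully shut.
- tray: Milky plastic tray, 250 (x) x 125 (y) mm, rim 22 mm high, fixed to the desk, lined with white foam whose top is 12 mm above the desk. Origin: centre of its underside. The three finds lie in a row along its x axis, 75 mm apart, in any order.
- bead_centre (a point): Centre of the ring bead: old green glass, a thick ring lying flat with its hole upright, 26 mm across, 15 mm high, hole 11 mm, about 20 g. The centre is 7.5 mm above the foam (19.5 mm above the desk).
- bead: The same ring bead; origin at the centre of its underside, z along its hole.
- tongs: Sprung steel tongs, 72 g, upright in the slot, tips down, bow up, 158 mm tall: two flat arms 18 mm wide (x), 3 mm thick, side by side along y, joined by the bow. Origin: midway between the tips, at their bottom; z up to the bow, y from arm to arm (the way to squeeze). Outer width: free 43 mm at tongs_grip, 48 mm 19 mm lower, 74 mm at the tips; 36 mm all along when closed on the bead.
- stopper: Glass bottle stopper standing head down in the tray, head 32 mm across and 7 mm thick, stem 17 mm across, 26 mm high in all. Origin: centre of its underside. To be left alone.
- sherd: Flat terracotta potsherd in the tray, about 40 x 40 x 9 mm. Origin: near the centre of its underside. To be left alone.
Not all that is in view belongs to the job. Of the things like the tongs, leave any that is yellow; of the rest the smaller one is meant.

How it is judged:
On the way, in this order (a step that is already met when the one before it is completed fails the run):
1. the brightness dial stands still at 6 (within 0.15 rad) (value of joint dial between 2.677 and 2.977 rad and velocity of joint dial between -0.1 and 0.1 rad/s), for 0.2 s.
2. the gripper has lifted the tongs out of their block (height (world z) of tongs_tips above 0.08 m and contact force between tongs and the fingers above 0.3 N and contact force between tongs and stand below 0.05 N), for 0.2 s.
3. the tips of the tongs have lifted the bead off the foam (height (world z) of bead_centre above 0.05 m and contact force between bead and tongs above 0.1 N and distance between bead_centre and tongs_tips below 0.025 m and contact force between bead and tray below 0.02 N and contact force between tongs and the fingers above 0.3 N), for 0.2 s.
At the end, for the whole second after the job is handed in: Dial at 6 (within 0.15 rad); the gripper holds the tongs, whose tips hold the bead (centre within 25 mm of the tips), still, within 50 mm of the glass's middle, 30 to 90 mm above it, bead touching only the tongs, tongs clear of the light box; stopper and sherd within 20 mm of their start (value of joint dial between 2.677 and 2.977 rad and contact force between tongs and the fingers above 0.3 N and contact force between bead and tongs above 0.1 N and distance between bead_centre and tongs_tips below 0.025 m and horizontal distance between bead_centre and glass_centre below 0.05 m and z of bead_centre in the frame of glass_centre between 0.03 and 0.09 m and contact force between each of bead, tongs and lightbox below 0.02 N and contact force between bead and the arm below 0.05 N and contact force between bead and the fingers below 0.05 N and linear speed of bead below 0.03 m/s and distance of each of stopper, sherd from where it was at the start of the episode below 0.02 m); the arm keeps its last pose, push and grip.
It fails at once if the gripper or arm touches the bead itself (contact force between bead and the fingers above 0.3 N or contact force between bead and the arm above 0.3 N).
It fails at once if the stopper or the sherd is shifted by more than 20 mm (distance of any of stopper, sherd from where it was at the start of the episode above 0.02 m).
It also fails if it takes over 69 s, if anything falls off the work surface, if the arm or the gripper's body presses on something with over 40 N, if the wrist force passes 120 N, or if a joint passes its speed limit or range.

## Robot

A 6-joint arm with a two-finger parallel gripper is mounted at the origin on the work surface. World frame = base frame: x ahead of the robot, y to its left, z up, the work surface at z = 0. Lengths are in m, angles in rad, forces in N, time in s.
With the tool pointing down it reaches from about 0.35 to 0.85 m from the base axis. Payload 8.1 kg.
Tool frame: the origin (TCP) lies at the very end of the fingers, on their centre line; the grasp point (between the pads) lies 19 mm behind it; z points along the fingers, y is the direction in which the jaws open and shut (so a half turn about z gives the same grasp; the last joint's range is limited). The gripper opens to 93 mm and grips with 3 to 60 N. Pads are 15 mm wide; open, the fingers measure 128 mm over their backs; the gripper's body (75 mm by 188 mm) begins 65 mm behind the grasp point.
Start: joints at [-1.396, 0.13, 1.488, -0, 1.523, -0.085], TCP at [0.154, -0.58, 0.219] pointing down, gripper open.
Joint ranges: [-2.96, 2.96], [-0.89, 2.26], [0.02, 2.5], [-1.34, 4.48], [0, 2.73], [-2.66, 2.66]. Speed limits (rad/s): [2.39, 2.39, 2.79, 3.14, 3.14, 3.14].

## Interface

Orientations are given as a rotation vector (axis times angle).
In Python, from plant import read_state, read_camera, close_job gives the robot as it stands.
- The arm moves only by the tool jog_arm, never from a script. Its argument "motion" is one flat list of numbers, 7 for each row, row after row: the opening, from 0 (shut) to 1 (fully open), then the shift along the tool's x, y, z scaled (see below), then the turn, a rotation vector about the tool's x, y, z scaled (see below). A call has 1 to 8 rows; each row is the pose to reach, as a shift and turn from the pose measured when the call began, along the tool's axes at that moment; what a row does not reach only later rows make up. The controller multiplies each number of a shift by 0.5 m and each number of a turn by 90 degrees. A row lasts 1/10 s, in which the tool goes at most 50 mm and 8.59 degrees, less where a joint would pass 70% of its speed; a pose out of reach is approached as far as the arm can. A call with a number of a shift or a turn outside -1 to 1 is refused whole. A call with a gripper value outside its range is refused whole. The fingers move at their own pace and stop on an object; "grip_force" is the grip in N (left out, the last holds). Time passes only in rows, so rows that repeat a pose let the fingers close. It gives the time, the measured TCP pose, the force and the opening at its end, in the units of the state.
- read_state(): the state, without advancing time (a new reading comes with each control period).
- read_camera(name): name is "scene" or "top" or "wrist"; returns a dict with "frame" (420x560x3 uint8, red, green, blue), "vertical_fov" (degrees; the focal length in pixels is half the picture's height over the tangent of half this angle, whatever the lens; pixels are square), "cx", "cy" (the principal point, pixels), "world_from_camera" (4x4, takes a point from camera to world coordinates); the wrist camera has in their place "hand_eye" (4x4, takes a point from camera to tool coordinates, whose origin is the TCP and whose axes are the flange's). Camera axes: x right, y down, z forward; pixel columns grow to the right and rows downward; lengths in m; the calibration is good to about 2 mm. A picture is of the moment at which its call begins: read the wrist's pose just before it. There is no depth.
- close_job(): hands the job in, once; it reports no verdict.
The state is a dict: "t": time; "q": joint angles; "dq": joint speeds; "joint_torque": joint torques, N m; "tool_pos": TCP position; "orientation": TCP orientation; "force": force on the tool from outside, world axes, zero at the start; "wrist_torque": the same for the moment, N m; "opening": finger opening in m.
Only numpy, scipy, OpenCV 4.12 (cv2) and the standard library are available. Lean on these libraries where they do the work, as an engineer would, in place of code of your own. Each camera call takes 0.05 s, during which the arm holds its last target.

## Working session

There is one attempt and no reset: what is moved stays moved. The work goes in short steps, Python scripts to look and compute and a tool call to move; the robot and the scene stay as the last step left them, time stands still between calls to the robot, and variables do not carry over. Pictures are saved under pics/ and viewed, and the job is handed in when it is done.

Besides the shell and the picture viewer there is one more tool, called after "Request:" as a command line: name --argument value ..., lists and objects as JSON in quotes. jog_arm: Moves the arm, as the interface text tells. Its arguments: {"type":"object","properties":{"motion":{"type":"array","items":{"type":"number"}},"grip_force":{"type":"number"}},"required":["motion"]}

```bash
ls; mkdir -p pics; python3 - <<'E'
from plant import read_state, read_camera
import cv2
s=read_state();print(s)
for n in("scene","top","wrist"):
    c=read_camera(n);cv2.imwrite(f"pics/a_{n}.png",c["frame"][:,:,::-1])
    print(n,{k:v for k,v in c.items() if k!="frame"})
E
```

```text
pics
{'t': 0.0, 'q': array([-1.39644197e+00,  1.31172341e-01,  1.48926633e+00,  4.32307876e-05,
        1.52299772e+00, -8.53730945e-02]), 'dq': array([-6.80761779e-04,  4.05518025e-04,  5.33175495e-05,  6.54752438e-04,
        9.97114369e-04,  8.13705471e-04]), 'joint_torque': array([ 1.73171866e-03, -5.59839678e+01, -4.91762280e+01,  7.66769866e-02,
        3.57622455e-02, -1.74238676e-04]), 'tool_pos': array([ 0.15404485, -0.57930304,  0.21758789]), 'orientation': array([-3.11331115e+00, -4.06591109e-01,  6.10132883e-05]), 'force': array([ 1.14412581, -0.20224034,  0.07852732]), 'wrist_torque': array([-0.03417677, -0.05723201, -0.03037637]), 'opening': 0.0930395498989832}
scene {'vertical_fov': 54.64466281481932, 'cx': 283.90396176882246, 'cy': 211.06985902563486, 'world_from_camera': array([[ 0.85031097,  0.26531773, -0.45450825,  0.86717404],
       [ 0.5262703 , -0.42326736,  0.73748512, -0.68951704],
       [ 0.00328937, -0.86628589, -0.49953773,  0.59963842],
       [ 0.        ,  0.        ,  0.        ,  1.        ]])}
top {'vertical_fov': 55.38893991284482, 'cx': 277.84447204941, 'cy': 205.21879827215477, 'world_from_camera': array([[-5.40014002e-02, -9.72778924e-01,  2.25355307e-01,
         2.81350360e-01],
       [-9.98540812e-01,  5.25382890e-02, -1.24889972e-02,
        -2.40016020e-02],
       [ 3.09250980e-04, -2.25700894e-01, -9.74196598e-01,
         9.25306045e-01],
       [ 0.00000000e+00,  0.00000000e+00,  0.00000000e+00,
         1.00000000e+00]])}
wrist {'vertical_fov': 69.34245003453087, 'cx': 282.2926128343719, 'cy': 214.890371712226, 'hand_eye': array([[ 1.08648273e-04, -9.53062169e-01, -3.02774653e-01,
         8.44218510e-02],
       [ 9.99999601e-01,  3.71966795e-04, -8.12020584e-04,
         5.17524991e-04],
       [ 8.86528217e-04, -3.02774444e-01,  9.53061829e-01,
        -1.65477440e-01],
       [ 0.00000000e+00,  0.00000000e+00,  0.00000000e+00,
         1.00000000e+00]])}
```

View pics/a_scene.png

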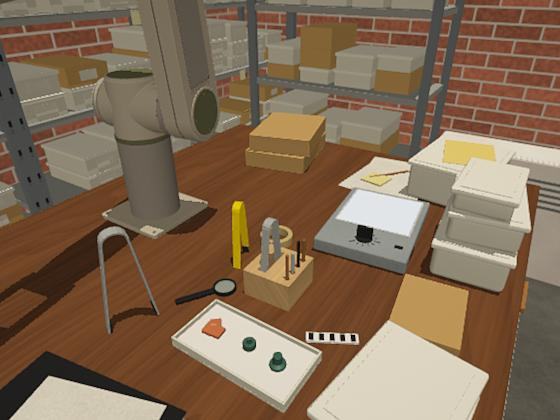

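View pics/a_top.png

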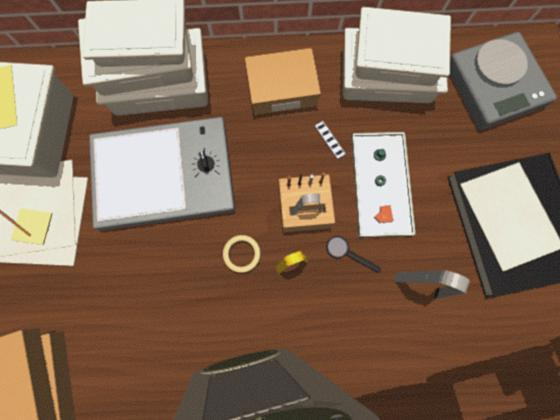

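View pics/a_wrist.png

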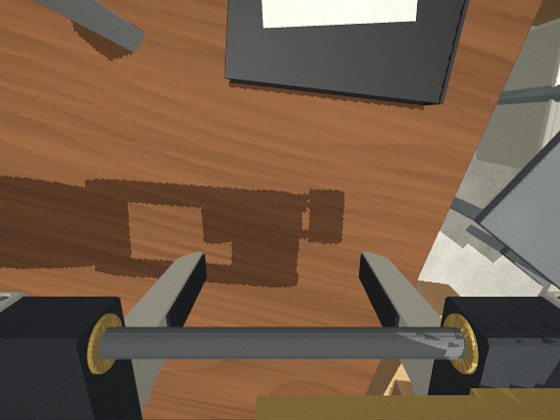

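Tongs-like things in the top view are the yellow one (291,262), the grey one in the block (307,203) and the bigger grey one (430,280). The grey one in the block is meant, because it is not yellow, is the smaller of the two greys, and stands in the wooden block. I'll enlarge to confirm and measure.

```bash
python3 - <<'E'
import cv2
im=cv2.imread("pics/a_top.png")
def crop(n,x0,y0,w,h,s):
    cv2.imwrite(f"pics/{n}.png",cv2.resize(im[y0:y0+h,x0:x0+w],None,fx=s,fy=s,interpolation=cv2.INTER_CUBIC))
crop("c_box",85,110,155,125,5)
crop("c_stand",260,125,160,120,5)
crop("c_dial",180,130,55,55,10)
im=cv2.imread("pics/a_scene.png")
crop("c_scene",220,190,130,115,6)
E
```

```text
(no output)
```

View pics/c_box.png

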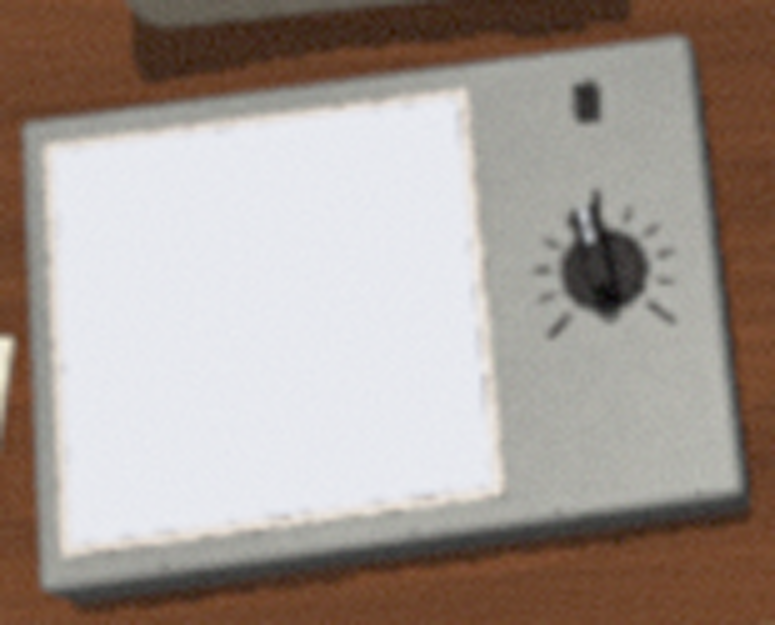

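View pics/c_stand.png

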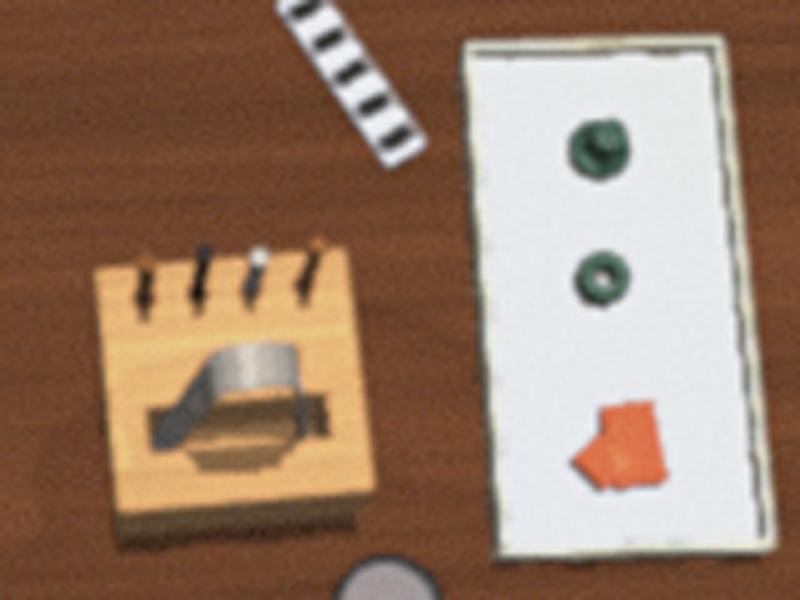

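View pics/c_dial.png

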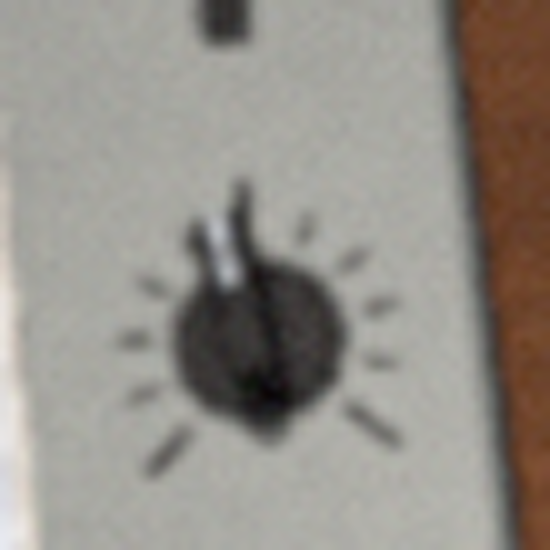

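View pics/c_scene.png

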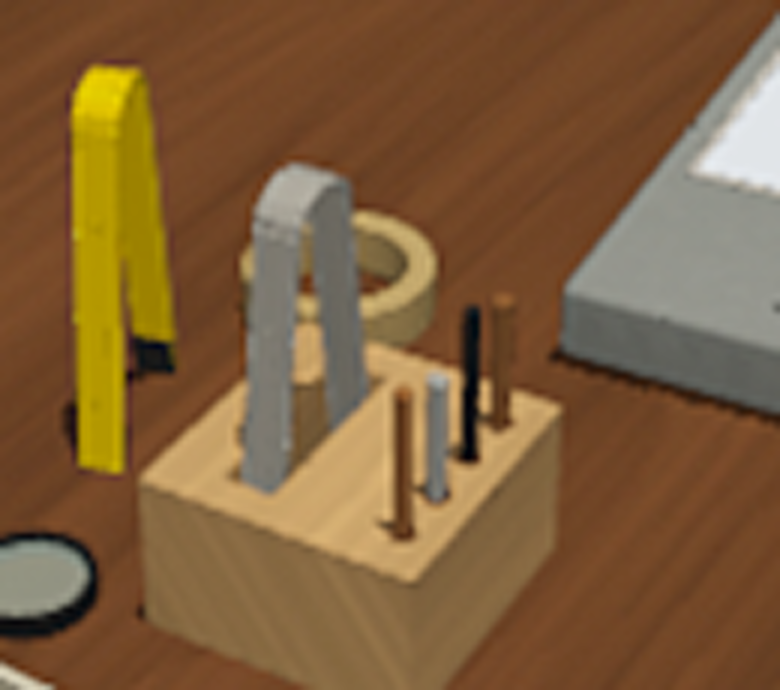

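```bash
cat > h.py <<'E'
import numpy as np, cv2
from plant import read_state, read_camera
from scipy.spatial.transform import Rotation as R
def cam(n,save=None):
    s=read_state(); c=read_camera(n)
    f=210/np.tan(np.radians(c["vertical_fov"]/2))
    if "hand_eye" in c:
        T=np.eye(4);T[:3,:3]=R.from_rotvec(s["orientation"]).as_matrix();T[:3,3]=s["tool_pos"]
        W=T@c["hand_eye"]
    else: W=c["world_from_camera"]
    if save: cv2.imwrite(f"pics/{save}.png",c["frame"][:,:,::-1])
    d=dict(f=f,cx=c["cx"],cy=c["cy"],W=W); 
    if save: np.savez(f"pics/{save}.npz",**d)
    return d
def load(n): 
    z=np.load(f"pics/{n}.npz"); return dict(f=float(z["f"]),cx=float(z["cx"]),cy=float(z["cy"]),W=z["W"])
def onz(d,u,v,z):
    r=d["W"][:3,:3]@np.array([(u-d["cx"])/d["f"],(v-d["cy"])/d["f"],1]);o=d["W"][:3,3]
    return (o+r*(z-o[2])/r[2])
def proj(d,p):
    q=d["W"][:3,:3].T@(np.asarray(p)-d["W"][:3,3]); return np.array([d["f"]*q[0]/q[2]+d["cx"],d["f"]*q[1]/q[2]+d["cy"]])
def crop(src,n,x0,y0,w,h,s):
    im=cv2.imread(f"pics/{src}.png"); cv2.imwrite(f"pics/{n}.png",cv2.resize(im[y0:y0+h,x0:x0+w],None,fx=s,fy=s,interpolation=cv2.INTER_CUBIC))
def un(x0,y0,s,X,Y): return x0+(X+.5)/s-.5, y0+(Y+.5)/s-.5
E
python3 - <<'E'
from h import *
np.set_printoptions(precision=4,suppress=True)
d=cam("top","a_top")
def rep(name,pts,x0,y0,s,z):
    P=np.array([onz(d,*un(x0,y0,s,*p),z) for p in pts])[:,:2]
    e=np.roll(P,-1,0)-P
    print(name,P.mean(0),"sides",np.linalg.norm(e,axis=1),"ang",np.degrees(np.arctan2(e[:,1],e[:,0])))
rep("box",[(25,122),(688,38),(745,492),(45,588)],85,110,5,.04)
rep("glass",[(45,143),(465,90),(502,493),(62,553)],85,110,5,.04)
rep("stand",[(97,268),(347,247),(375,490),(115,513)],260,125,5,.066)
rep("tray",[(465,42),(723,37),(775,550),(497,557)],260,125,5,.022)
print("bead",onz(d,*un(260,125,5,602,279),.027))
print("bead c",onz(d,*un(260,125,5,602,279),.0195))
print("bow",[onz(d,*un(260,125,5,*p),.17) for p in((217,365),(297,365))])
for p in((168,453),(130,397),(132,340),(153,285),(195,235),(242,205),(305,230),(355,261),(383,306),(378,360),(372,424)):
  print(onz(d,*un(180,130,10,*p),.04)[:2])
print("white",[onz(d,*un(180,130,10,*p),.076)[:2] for p in((213,222),(232,285),(268,435),(250,400),(260,340))])
print("skirt c", onz(d,*un(180,130,10,260,340),.045))
E
```

```text
box [0.5838 0.2329] sides [0.3157 0.2251 0.3159 0.2261] ang [ -85.2506 -174.7069   94.9369    5.2256]
glass [0.5811 0.2828] sides [0.1988 0.1984 0.1986 0.1992] ang [ -85.3044 -175.0156   94.9215    5.0283]
stand [ 0.4882 -0.0985] sides [0.1127 0.1113 0.114  0.1115] ang [ -88.0844 -178.4437   92.0299    0.8974]
tray [ 0.5321 -0.284 ] sides [0.125  0.2507 0.1269 0.2513] ang [-91.8997 178.2382  88.36    -2.1886]
bead [ 0.5358 -0.2773  0.027 ]
bead c [ 0.5379 -0.2794  0.0195]
bow [array([ 0.4686, -0.0834,  0.17  ]), array([ 0.467 , -0.1145,  0.17  ])]
[0.5683 0.1489]
[0.5823 0.1576]
[0.5962 0.157 ]
[0.6095 0.1521]
[0.6213 0.1421]
[0.6282 0.1311]
[0.6212 0.1164]
[0.6129 0.1048]
[0.6014 0.0985]
[0.5882 0.1   ]
[0.5727 0.1017]
white [array([0.6104, 0.1313]), array([0.5952, 0.1272]), array([0.5596, 0.1197]), array([0.568 , 0.1235]), array([0.5819, 0.1211])]
skirt c [0.5929 0.1264 0.045 ]
```

```bash
cat >> h.py <<'E'
def plan(p,yaw=None,s=None):
    """shift, turn numbers (scaled) for target p [m], tool-down with yaw deg of tool x"""
    s=s or read_state(); A=R.from_rotvec(s["orientation"]).as_matrix()
    sh=A.T@(np.asarray(p)-s["tool_pos"])/0.5
    x=A[:,0]; cy=np.degrees(np.arctan2(x[1],x[0]))
    yaw=cy if yaw is None else yaw
    t=np.radians(yaw); B=np.array([[np.cos(t),np.sin(t),0],[np.sin(t),-np.cos(t),0],[0,0,-1]])
    rv=R.from_matrix(A.T@B).as_rotvec()
    print("t",round(s["t"],2),"pos",np.round(s["tool_pos"],4),"yaw",round(cy,2),"SHIFT",np.round(sh,3),"TURN",np.round(rv/(np.pi/2),4),"dist",round(float(np.linalg.norm(sh)*.5),3),"turn deg",round(float(np.degrees(np.linalg.norm(rv))),1))
E
python3 - <<'E'
from h import *
np.set_printoptions(precision=4,suppress=True)
d=cam("scene","a_scene")
for p in((107,330),(157,315)): print("foot",onz(d,*p,0))
f=(onz(d,107,330,0)+onz(d,157,315,0))/2
for z in(.15,.2,.25,.3,.35): print(z,proj(d,[f[0],f[1],z]))
plan([.154,-.579,.4],14.9)
plan([.35,-.25,.4],14.0)
P=np.array([onz(load("a_top"),*un(180,130,10,*p),.04)[:2] for p in((168,453),(130,397),(132,340),(153,285),(195,235),(242,205),(305,230),(355,261),(383,306),(378,360),(372,424))])
A=np.c_[2*P,np.ones(len(P))];w=[1]*11
c=np.linalg.lstsq(A,(P**2).sum(1),rcond=None)[0];print("circle",c[:2])
for p in P: print(np.linalg.norm(p-c[:2]),np.degrees(np.arctan2(*(p-c[:2])[::-1])))
E
```

```text
foot [ 0.2735 -0.3838  0.    ]
foot [ 0.3256 -0.3034  0.    ]
0.15 [117.4464 262.0382]
0.2 [111.7069 239.1216]
0.25 [105.5505 214.5406]
0.3 [ 98.9301 188.1068]
0.35 [ 91.7911 159.6027]
t 0.25 pos [ 0.1541 -0.5796  0.2181] yaw 14.88 SHIFT [ 0.    -0.002 -0.364] TURN [-0.0006 -0.     -0.0002] dist 0.182 turn deg 0.1
t 0.25 pos [ 0.1541 -0.5796  0.2181] yaw 14.88 SHIFT [ 0.548 -0.537 -0.363] TURN [-0.0006 -0.      0.0098] dist 0.424 turn deg 0.9
circle [0.5932 0.1281]
0.032510788999770265 140.13657861710882
0.03147432537584716 110.2489190871708
0.029136865916136925 84.08090248075429
0.028994788377156282 55.87882416088282
0.03144046534846522 26.62967358138917
0.035097611730787646 4.9200074341706435
0.030288163751405674 -22.622448078192516
0.03040478333252454 -49.74323770760745
0.030635048444756962 -74.4743281613949
0.028526091792546834 -100.04029847279823
0.033403494840329645 -127.80687807661191
```

Request:
jog_arm --motion '[1, 0, 0, -0.1, 0, 0, 0, 1, 0, 0, -0.2, 0, 0, 0, 1, 0.06, -0.06, -0.27, 0, 0, 0, 1, 0.15, -0.14, -0.27, 0, 0, 0, 1, 0.23, -0.22, -0.27, 0, 0, 0, 1, 0.31, -0.3, -0.27, 0, 0, 0, 1, 0.39, -0.38, -0.27, 0, 0, 0, 1, 0.47, -0.46, -0.27, 0, 0, 0]'

```text
t: 1.05
tool_pos: [0.3024, -0.3302, 0.3533]
orientation: [-3.115, -0.406, -0.0]
force: [0.8, -0.6, 0.4]
opening: 0.0928
```

```bash
python3 -c "
from h import *
plan([.585,.126,.22],14)"
```

```text
t 1.05 pos [ 0.3024 -0.3302  0.3533] yaw 14.86 SHIFT [ 0.78  -0.737  0.267] TURN [-0.0004 -0.0002  0.0096] dist 0.553 turn deg 0.9
```

Request:
jog_arm --motion '[1, 0.07, -0.066, 0, 0, 0, 0, 1, 0.14, -0.132, 0, 0, 0, 0, 1, 0.21, -0.198, 0, 0, 0, 0, 1, 0.28, -0.264, 0, 0, 0, 0.01, 1, 0.35, -0.33, 0, 0, 0, 0.01, 1, 0.42, -0.396, 0, 0, 0, 0.01, 1, 0.49, -0.462, 0.02, 0, 0, 0.01, 1, 0.56, -0.528, 0.05, 0, 0, 0.01]'

```text
t: 1.85
tool_pos: [0.5063, -0.0015, 0.3296]
orientation: [3.118, 0.382, 0.005]
force: [0.4, -0.6, 0.2]
opening: 0.0932
```

```bash
python3 -c "
from h import *
plan([.585,.126,.18],14)"
```

```text
t 1.85 pos [ 0.5063 -0.0015  0.3296] yaw 13.98 SHIFT [ 0.213 -0.21   0.3  ] TURN [ 0.0003 -0.0018 -0.0003] dist 0.212 turn deg 0.2
```

Request:
jog_arm --motion '[1, 0.05, -0.05, 0.07, 0, 0, 0, 1, 0.1, -0.1, 0.14, 0, 0, 0, 1, 0.15, -0.15, 0.21, 0, 0, 0, 1, 0.2, -0.2, 0.28, 0, 0, 0, 1, 0.213, -0.21, 0.3, 0, 0, 0, 1, 0.213, -0.21, 0.3, 0, 0, 0]'

```text
t: 2.45
tool_pos: [0.5834, 0.1268, 0.177]
orientation: [3.118, 0.385, -0.003]
force: [0.4, 0.0, -0.8]
opening: 0.0932
```

```bash
python3 -c "
from h import *
d=cam('wrist','w1'); print(proj(d,[.593,.128,.04]),proj(d,[.593,.128,.076]),read_state()['tool_pos'])"
```

```text
[283.21986742 194.81466754] [283.3015895  204.37564431] [0.58432709 0.1259345  0.17939399]
```

View pics/w1.png

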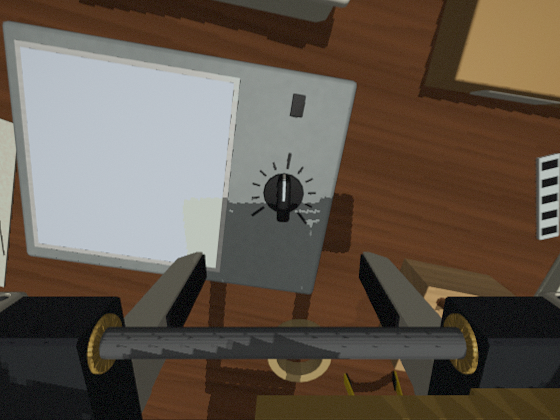

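```bash
python3 -c "
from h import *
crop('w1','w1c',240,145,90,80,8)"
```

```text
(no output)
```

View pics/w1c.png

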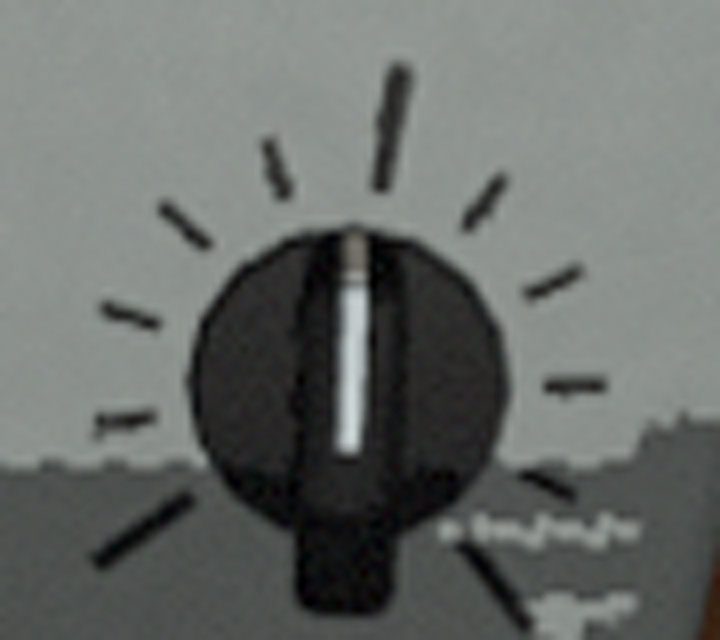

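```bash
python3 -c "
from h import *
d=load('w1')
g=lambda X,Y,z:onz(d,*un(240,145,8,X,Y),z)[:2]
a=lambda v:np.degrees(np.arctan2(v[1],v[0]))
w=g(355,283,.076)-g(347,452,.076);print('white ang',a(w))
f,b=g(355,270,.076),g(345,612,.076);print(f,b,np.linalg.norm(f-b),(f+b)/2,a(f-b))
f=g(355,283,.076);print(np.linalg.norm(f-b),(f+b)/2)
m=[g(*p,.04) for p in((145,530),(126,420),(130,315),(185,225),(278,168),(391,130),(485,200),(552,282),(575,385),(548,487),(495,585))]
P=np.array(m);c=np.linalg.lstsq(np.c_[2*P,np.ones(11)],(P**2).sum(1),rcond=None)[0][:2];print('circ',c)
print([round(a(p-c),1) for p in P]); print('mark5 line',a(g(400,68,.04)-g(382,190,.04)))
print('skirt',g(349,380,.045))
"
```

```text
white ang 11.507830302934405
[0.61641004 0.13331942] [0.57728495 0.12462578] 0.04007931497345568 [0.5968475 0.1289726] 12.527657155072637
0.03862073154354689 [0.59614013 0.12879381]
circ [0.59416272 0.12851489]
[np.float64(139.0), np.float64(111.4), np.float64(84.0), np.float64(57.5), np.float64(30.9), np.float64(5.0), np.float64(-20.7), np.float64(-46.9), np.float64(-74.0), np.float64(-101.7), np.float64(-129.2)]
mark5 line 5.986846422813923
skirt [0.59695055 0.12903964]
```

```bash
python3 -c "
from h import *
plan([.595,.1287,.053],12.5)"
```

```text
t 2.5 pos [0.5843 0.1259 0.1794] yaw 14.02 SHIFT [ 0.022 -0.     0.253] TURN [ 0.0005 -0.0007  0.0169] dist 0.127 turn deg 1.5
```

Request:
jog_arm --motion '[0.45, 0.01, 0, 0.08, 0, 0, 0.01, 0.45, 0.022, 0, 0.16, 0, 0, 0.017, 0.45, 0.022, 0, 0.23, 0, 0, 0.017, 0.45, 0.022, 0, 0.253, 0, 0, 0.017, 0.45, 0.022, 0, 0.253, 0, 0, 0.017, 0, 0.022, 0, 0.253, 0, 0, 0.017, 0, 0.022, 0, 0.253, 0, 0, 0.017, 0, 0.022, 0, 0.253, 0, 0, 0.017]' --grip_force 15

```text
t: 3.3
tool_pos: [0.5968, 0.1287, 0.0555]
orientation: [3.122, 0.342, 0.008]
force: [-0.9, -0.9, 0.2]
opening: 0.0338
```

```bash
python3 -c "
from h import *
plan([.595,.1287,.053],-22)
print(read_state()['opening'],read_state()['force'],read_state()['wrist_torque'])"
```

```text
t 3.3 pos [0.5968 0.1287 0.0555] yaw 12.49 SHIFT [-0.004 -0.001  0.005] TURN [-3.000e-04 -3.200e-03  3.832e-01] dist 0.003 turn deg 34.5
0.033798384270320024 [-0.85110167 -0.90351549  0.1782624 ] [0.02158685 0.03811167 0.04544641]
```

Request:
jog_arm --motion '[0, 0, 0, 0.003, 0, 0, 0, 0, 0, 0, 0.003, 0, 0, 0, 0, 0, 0, 0.003, 0, 0, 0, 0, 0, 0, 0.003, 0, 0, 0]'

```text
t: 3.7
tool_pos: [0.597, 0.1296, 0.0545]
orientation: [-3.122, -0.342, -0.009]
force: [-1.3, 5.4, 4.9]
opening: 0.0118
```

```bash
python3 -c "
from h import *
plan([.595,.1287,.053],-22)
print(read_state()['opening'],read_state()['force'],read_state()['wrist_torque'])"
```

```text
t 3.7 pos [0.597  0.1296 0.0545] yaw 12.51 SHIFT [-0.004  0.001  0.003] TURN [-0.0011 -0.0035  0.3834] dist 0.003 turn deg 34.5
0.011776566356861116 [-1.3478795   5.35138647  4.94608188] [0.8568443  0.25846501 0.01582002]
```

Request:
jog_arm --motion '[0, 0, 0, 0, 0, 0, 0.06, 0, 0, 0, 0, 0, 0, 0.13, 0, 0, 0, 0, 0, 0, 0.2, 0, 0, 0, 0, 0, 0, 0.27, 0, 0, 0, 0, 0, 0, 0.34, 0, 0, 0, 0, 0, 0, 0.383, 0, 0, 0, 0, 0, 0, 0.383, 0, 0, 0, 0, 0, 0, 0.383]'

```text
t: 4.5
tool_pos: [0.5969, 0.1288, 0.0545]
orientation: [-3.084, 0.595, -0.008]
force: [-0.9, -5.1, 3.2]
opening: 0.0119
```

```bash
python3 -c "
from h import *
plan([.595,.1287,.053],-22)
print(read_state()['opening'],read_state()['force'],read_state()['wrist_torque'])"
```

```text
t 4.5 pos [0.5969 0.1288 0.0545] yaw -21.85 SHIFT [-0.003  0.002  0.003] TURN [-0.0012 -0.003   0.0017] dist 0.002 turn deg 0.3
0.011934397325693721 [-0.91367778 -5.05178347  3.16861032] [-0.97335486  0.40297748 -0.02667147]
```

Request:
jog_arm --motion '[0.45, 0, 0, 0, 0, 0, 0, 0.45, 0, 0, 0, 0, 0, 0, 0.45, 0, 0, 0, 0, 0, 0, 0.6, 0, 0, -0.08, 0, 0, 0, 0.8, 0, 0, -0.16, 0, 0, 0, 0.8, 0, 0, -0.25, 0, 0, 0, 0.8, 0, 0, -0.25, 0, 0, 0]'

```text
t: 5.2
tool_pos: [0.6005, 0.1296, 0.1881]
orientation: [-3.08, 0.593, -0.027]
force: [-0.8, 0.0, -0.5]
opening: 0.0634
```

```bash
python3 -c "
from h import *
d=cam('wrist','w2'); u=proj(d,[.596,.1287,.04]).astype(int);print(u)
x0,y0=u[0]-45,u[1]-45
crop('w2','w2c',x0,y0,90,80,8)"
```

```text
[285 207]
```

View pics/w2c.png

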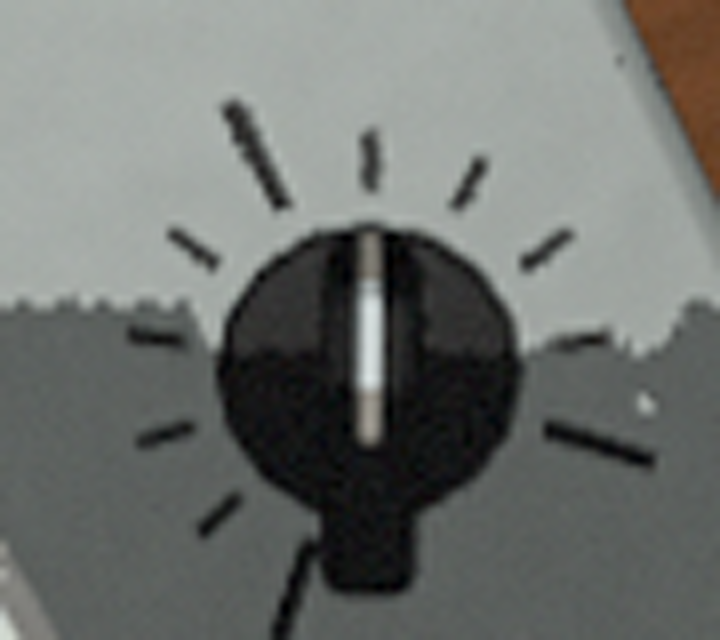

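Wrist crop: the white pointer (369,225–445) lines up with the short mark (371,130–190), the first past the long mark 5 (255,155). So the dial is at 6. Next, the tongs.

```bash
python3 -c "
from h import *
plan([.468,-.099,.255],1.7)"
```

```text
t 5.25 pos [0.5991 0.1295 0.1845] yaw -21.81 SHIFT [-0.072  0.521 -0.145] TURN [-0.0024 -0.0084 -0.2612] dist 0.273 turn deg 23.5
```

Request:
jog_arm --motion '[0.9, -0.01, 0.05, -0.08, 0, 0, 0, 0.9, -0.025, 0.14, -0.145, 0, 0, -0.06, 0.9, -0.038, 0.23, -0.145, 0, -0.005, -0.13, 0.9, -0.05, 0.32, -0.145, -0.002, -0.008, -0.2, 0.9, -0.06, 0.41, -0.145, -0.002, -0.008, -0.261, 0.9, -0.07, 0.5, -0.145, -0.002, -0.008, -0.261, 0.9, -0.072, 0.521, -0.145, -0.002, -0.008, -0.261, 0.9, -0.072, 0.521, -0.145, -0.002, -0.008, -0.261]'

```text
t: 6.05
tool_pos: [0.4671, -0.1001, 0.2538]
orientation: [-3.14, -0.041, 0.001]
force: [-0.1, 0.5, 0.3]
opening: 0.0837
```

```bash
python3 -c "
from h import *
d=cam('wrist','w3'); print(read_state()['tool_pos'],proj(d,[.468,-.099,.17]))"
```

```text
[ 0.46770004 -0.0990315   0.25394354] [280.64669075 219.6334864 ]
```

View pics/w3.png

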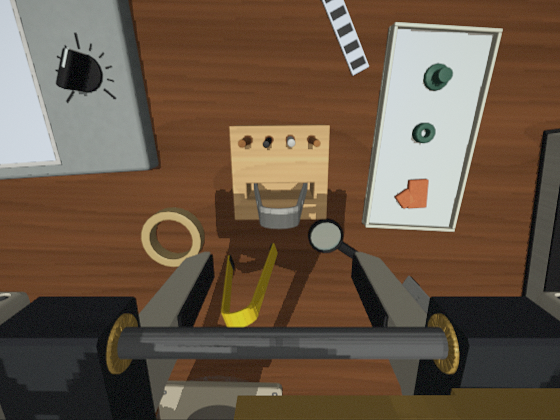

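```bash
python3 -c "
from h import *
crop('w3','w3c',220,115,120,120,6); crop('w3','w3t',355,15,150,225,3)"
```

```text
(no output)
```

View pics/w3c.png

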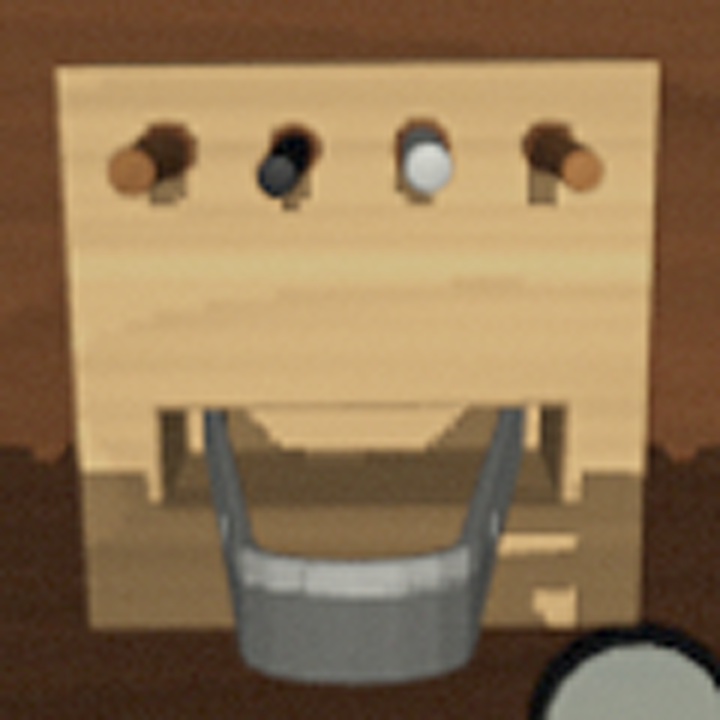

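View pics/w3t.png

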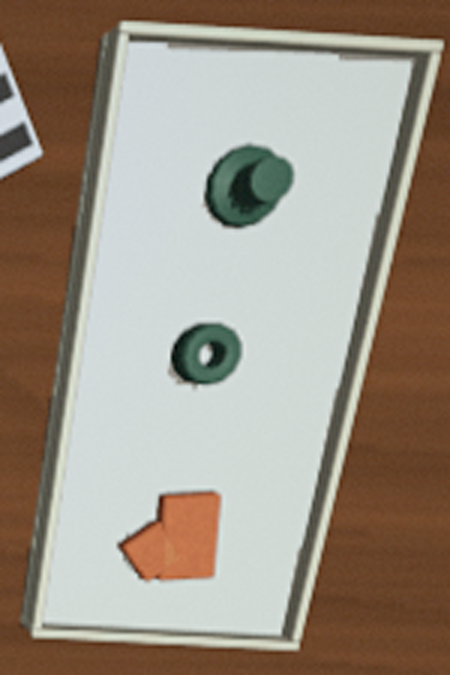

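```bash
python3 -c "
from h import *
d=load('w3')
for X,Y in((243,575),(470,575),(357,600),(357,680)): print(onz(d,*un(220,115,6,X,Y),.169))
S=np.array([onz(d,*un(220,115,6,*p),.066) for p in((57,68),(658,62),(637,628),(93,628))]);print('stand',S.mean(0),S)
L=np.array([onz(d,*un(220,115,6,*p),.066) for p in((155,405),(570,405),(580,500),(150,503))]);print('slot',L.mean(0),L)
print('bead',onz(d,*un(355,15,3,209,353),.027),onz(d,*un(355,15,3,205,353),.0195))
T=np.array([onz(d,*un(355,15,3,*p),.022) for p in((123,22),(443,42),(298,647),(33,636))]);print('tray',T.mean(0))
"
```

```text
[ 0.47555299 -0.08109662  0.169     ]
[ 0.4764304  -0.11365395  0.169     ]
[ 0.47223159 -0.09753617  0.169     ]
[ 0.45996887 -0.09782047  0.169     ]
stand [ 0.48873863 -0.09676128  0.066     ] [[ 0.54190105 -0.03882602  0.066     ]
 [ 0.5459261  -0.15056835  0.066     ]
 [ 0.4350649  -0.15440839  0.066     ]
 [ 0.43206247 -0.04324234  0.066     ]]
slot [ 0.47000654 -0.0976873   0.066     ] [[ 0.47869452 -0.05640256  0.066     ]
 [ 0.48087904 -0.13801253  0.066     ]
 [ 0.46169046 -0.14113993  0.066     ]
 [ 0.45876214 -0.05519416  0.066     ]]
bead [ 0.53956893 -0.27541     0.027     ] [ 0.53929249 -0.27709773  0.0195    ]
tray [ 0.53403496 -0.28273953  0.022     ]
```

```bash
python3 -c "
from h import *
plan([.469,-.0977,.112],1.9)"
```

```text
t 6.1 pos [ 0.4677 -0.099   0.2539] yaw 1.59 SHIFT [ 0.003 -0.002  0.284] TURN [-0.0009  0.0001 -0.0035] dist 0.142 turn deg 0.3
```

Request:
jog_arm --motion '[0.9, 0.003, -0.002, 0.06, 0, 0, -0.003, 0.9, 0.003, -0.002, 0.12, 0, 0, -0.003, 0.9, 0.003, -0.002, 0.18, 0, 0, -0.003, 0.9, 0.003, -0.002, 0.24, 0, 0, -0.003, 0.7, 0.003, -0.002, 0.284, 0, 0, -0.003, 0.6, 0.003, -0.002, 0.284, 0, 0, -0.003, 0.55, 0.003, -0.002, 0.284, 0, 0, -0.003, 0.55, 0.003, -0.002, 0.284, 0, 0, -0.003]' --grip_force 15

```text
t: 6.9
tool_pos: [0.4705, -0.0975, 0.1135]
orientation: [-3.14, -0.052, -0.003]
force: [0.2, 0.2, 0.9]
opening: 0.056
```

```bash
python3 -c "
from h import *
s=read_state();print(s['opening'],s['force'])
plan([.469,-.0977,.112],1.9)
d=cam('wrist','w4')"
```

```text
0.05604840323960542 [0.16811136 0.22549905 0.86397934]
t 6.9 pos [ 0.4705 -0.0975  0.1135] yaw 1.91 SHIFT [-0.003  0.     0.003] TURN [-0.0006 -0.0013  0.0001] dist 0.002 turn deg 0.1
```

View pics/w4.png

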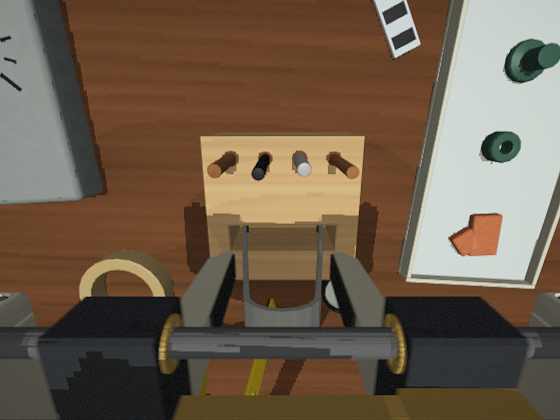

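The fingers (tips around x=225 and x=340) straddle the bow and arms at x 245–322. Now a light squeeze.

Request:
jog_arm --motion '[0.46, -0.003, 0, 0.003, 0, 0, 0, 0.46, -0.003, 0, 0.003, 0, 0, 0, 0.46, -0.003, 0, 0.003, 0, 0, 0, 0.46, -0.003, 0, 0.003, 0, 0, 0]' --grip_force 15

```text
t: 7.35
tool_pos: [0.4702, -0.0982, 0.1138]
orientation: [3.141, 0.051, 0.008]
force: [0.6, 0.5, 7.0]
opening: 0.0435
```

```bash
python3 -c "
from h import *
s=read_state();print(s['opening'],s['force'],s['tool_pos'])
d=cam('wrist','w5');crop('w5','w5c',195,130,180,210,4);d=cam('scene','s5');crop('s5','s5c',210,170,160,150,5)"
```

```text
0.04348633767835893 [0.64670268 0.49230867 7.00036176] [ 0.47019116 -0.09818197  0.11377189]
```

View pics/w5c.png

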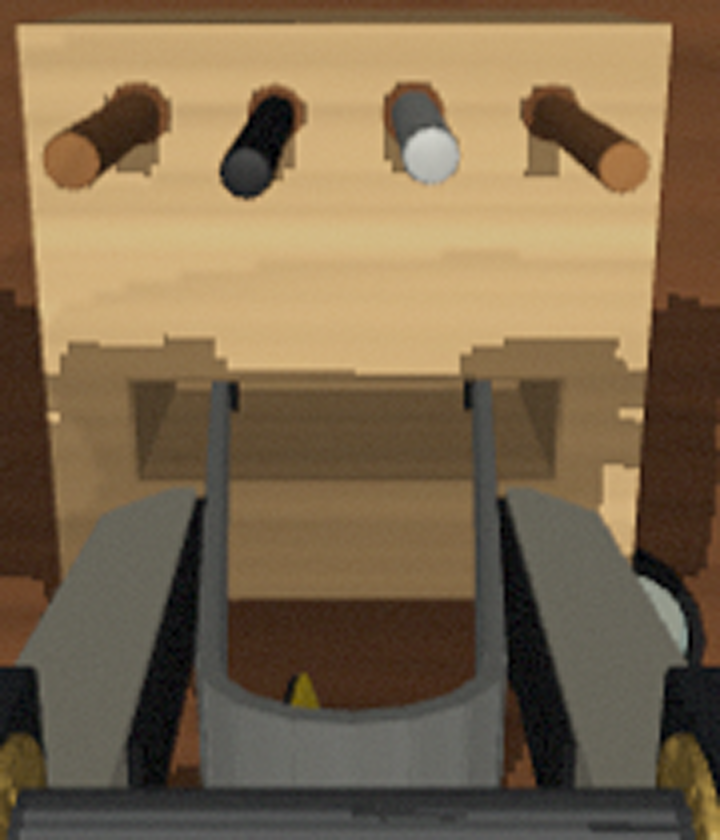

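View pics/s5c.png

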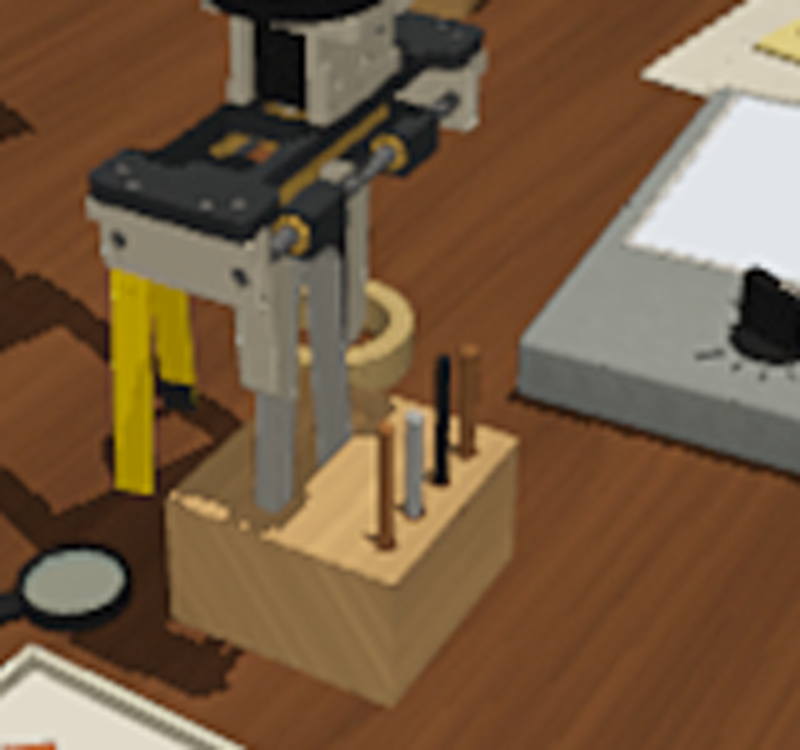

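Request:
jog_arm --motion '[0.46, 0, 0, -0.03, 0, 0, 0, 0.46, 0, 0, -0.08, 0, 0, 0, 0.46, 0, 0, -0.14, 0, 0, 0, 0.46, 0, 0, -0.2, 0, 0, 0, 0.46, 0, 0, -0.26, 0, 0, 0, 0.46, 0, 0, -0.3, 0, 0, 0, 0.46, 0, 0, -0.3, 0, 0, 0, 0.46, 0, 0, -0.3, 0, 0, 0]'

```text
t: 8.25
tool_pos: [0.4694, -0.0982, 0.2633]
orientation: [3.141, 0.051, 0.009]
force: [-0.7, 0.3, -0.7]
opening: 0.0427
```

```bash
python3 -c "
from h import *
s=read_state();print(s['opening'],s['force'],s['tool_pos'])
d=cam('wrist','w6');d=cam('scene','s6');crop('s6','s6c',200,120,160,150,5)"
```

```text
0.04273709655296142 [-0.65086337  0.33543001 -0.73300725] [ 0.46940243 -0.09823996  0.2633338 ]
```

View pics/w6.png

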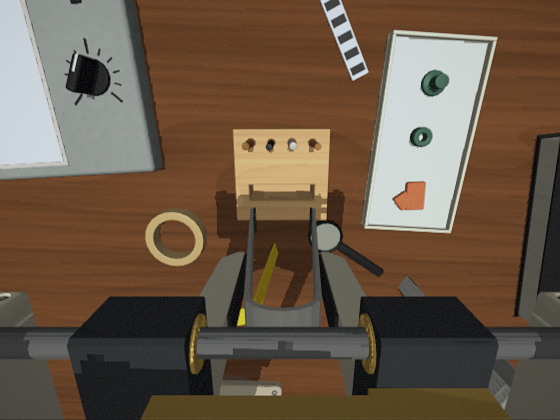

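View pics/s6c.png

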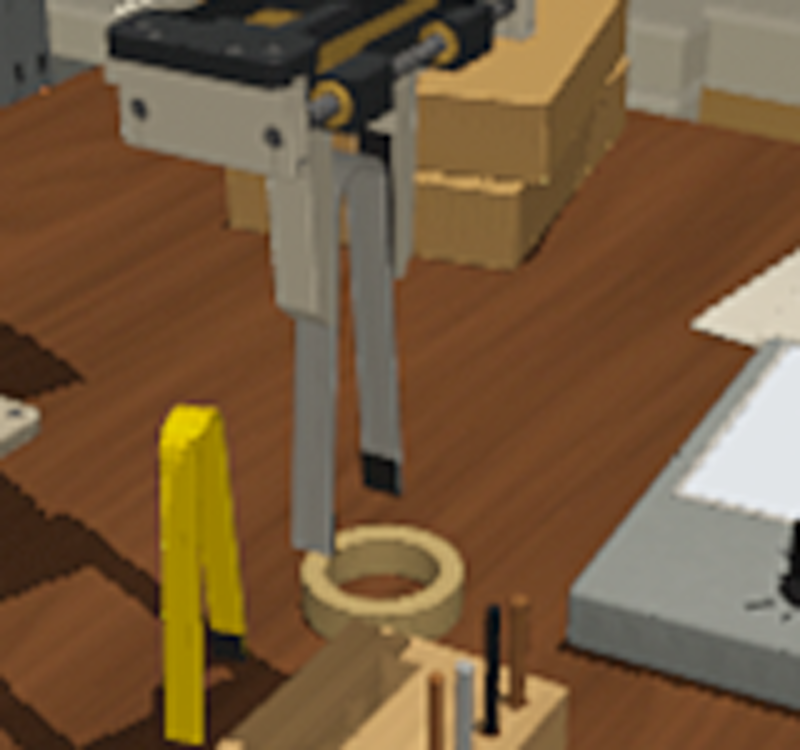

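```bash
python3 -c "
from h import *
d=load('w6'); crop('w6','w6c',235,180,100,130,6)
p=np.array([.4694,-.0982,.2633])
for dy in(-.03,-.025,0,.025,.03):
  for dz in (-.1018,-.0838): print(dy,dz,proj(d,p+[-.001,dy,dz])*1, ((proj(d,p+[-.001,dy,dz])-[235,180])*6).round())
"
```

```text
-0.03 -0.1018 [314.14080777 217.07758474] [475. 222.]
-0.03 -0.0838 [316.20586725 223.38250111] [487. 260.]
-0.025 -0.1018 [308.74799797 216.90892688] [442. 221.]
-0.025 -0.0838 [310.4622332  223.20397362] [453. 259.]
0 -0.1018 [281.75709759 216.06479786] [281. 216.]
0 -0.0838 [281.71360072 222.31038933] [280. 254.]
0.025 -0.1018 [254.72136307 215.21926667] [118. 211.]
0.025 -0.0838 [252.91409906 221.41522389] [107. 248.]
0.03 -0.1018 [249.30882624 215.04999186] [ 86. 210.]
0.03 -0.0838 [247.14808254 221.2360007 ] [ 73. 247.]
```

View pics/w6c.png

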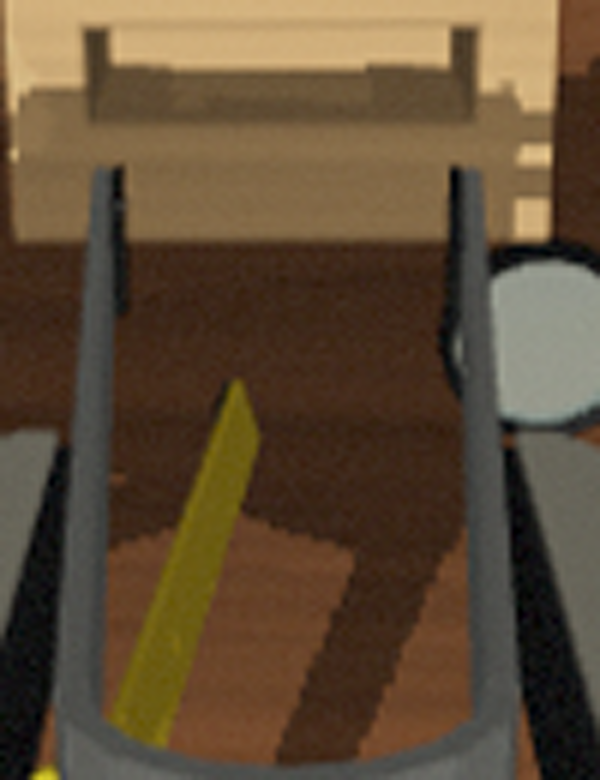

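```bash
python3 -c "
from h import *
plan([.5395,-.276,.17],1.9)"
```

```text
t 8.35 pos [ 0.4686 -0.098   0.2619] yaw 1.87 SHIFT [0.13  0.361 0.184] TURN [-0.0004 -0.0018 -0.0004] dist 0.213 turn deg 0.2
```

Request:
jog_arm --motion '[0.46, 0.01, 0.05, 0, 0, 0, 0, 0.46, 0.03, 0.12, 0, 0, 0, 0, 0.46, 0.06, 0.2, 0, 0, 0, 0, 0.46, 0.1, 0.28, 0.03, 0, 0, 0, 0.46, 0.13, 0.34, 0.09, 0, 0, 0, 0.46, 0.13, 0.361, 0.15, 0, 0, 0, 0.46, 0.13, 0.361, 0.184, 0, 0, 0, 0.46, 0.13, 0.361, 0.184, 0, 0, 0]'

```text
t: 9.15
tool_pos: [0.5366, -0.2748, 0.1638]
orientation: [-3.135, -0.05, 0.009]
force: [-0.6, 0.3, -0.5]
opening: 0.0427
```

```bash
python3 -c "
from h import *
s=read_state();print(s['opening'],s['force'],s['tool_pos'])
d=cam('wrist','w7');crop('w7','w7c',220,150,130,100,6)
plan([.5395,-.276,.17],1.9)"
```

```text
0.04270643356544333 [-0.64434927  0.29944016 -0.47366724] [ 0.53661553 -0.27483977  0.16378473]
t 9.2 pos [ 0.5378 -0.2752  0.1666] yaw 1.84 SHIFT [ 0.003  0.002 -0.007] TURN [-0.0026  0.0015 -0.0006] dist 0.004 turn deg 0.3
```

View pics/w7.png

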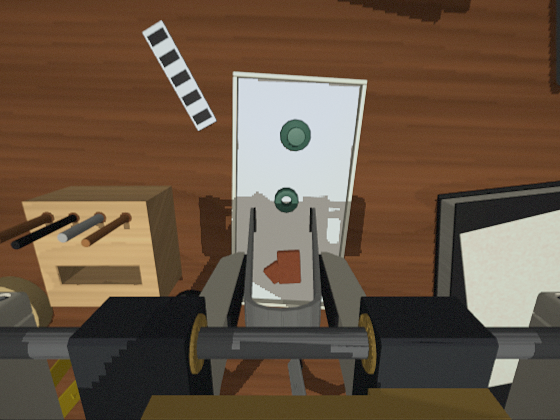

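View pics/w7c.png

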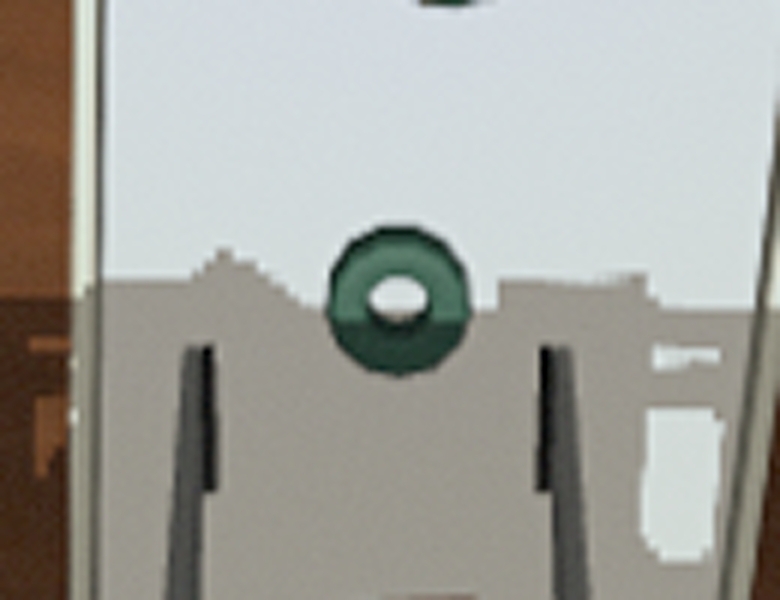

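```bash
python3 -c "
from h import *
s=read_state();print(s['tool_pos'],s['dq'])
d=cam('wrist','w8');crop('w8','w8c',220,150,130,100,6)
print(read_state()['tool_pos'])"
```

```text
[ 0.53781093 -0.27518547  0.16657179] [ 0.00851933 -0.04411102 -0.04958418  0.00091243  0.01319891  0.00162721]
[ 0.53897251 -0.27564529  0.16883385]
```

View pics/w8c.png

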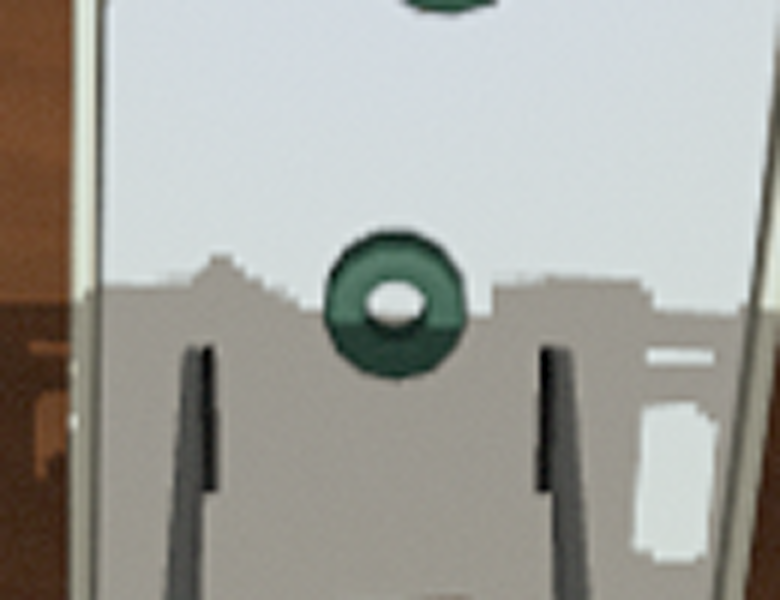

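```bash
python3 -c "
from h import *
d=load('w8'); s=read_state(); print(s['tool_pos'])
tz=.1666-.1018
print('bead',onz(d,*un(220,150,6,396,304),.0205),onz(d,*un(220,150,6,396,290),.027))
a=onz(d,*un(220,150,6,214,347),tz);b=onz(d,*un(220,150,6,540,347),tz);print('pads far bottom',a,b,(a+b)/2-[.009,0,0])
"
```

```text
[ 0.53897251 -0.27564529  0.16883385]
bead [ 0.53938503 -0.27837791  0.0205    ] [ 0.54362286 -0.27819178  0.027     ]
pads far bottom [ 0.54351997 -0.25016276  0.0648    ] [ 0.54519864 -0.29992812  0.0648    ] [ 0.53535931 -0.27504544  0.0648    ]
```

```bash
python3 -c "
from h import *
plan([.5422,-.2785,.118],1.9)"
```

```text
t 9.25 pos [ 0.539  -0.2756  0.1688] yaw 1.87 SHIFT [0.006 0.006 0.102] TURN [-0.0013 -0.0005 -0.0003] dist 0.051 turn deg 0.1
```

Request:
jog_arm --motion '[0.46, 0.006, 0.006, 0.01, 0, 0, 0, 0.46, 0.006, 0.006, 0.03, 0, 0, 0, 0.46, 0.006, 0.006, 0.055, 0, 0, 0, 0.46, 0.006, 0.006, 0.08, 0, 0, 0, 0.46, 0.006, 0.006, 0.102, 0, 0, 0, 0.46, 0.006, 0.006, 0.102, 0, 0, 0, 0.46, 0.006, 0.006, 0.102, 0, 0, 0, 0.46, 0.006, 0.006, 0.102, 0, 0, 0]'

```text
t: 10.05
tool_pos: [0.5425, -0.2786, 0.1184]
orientation: [-3.14, -0.051, -0.002]
force: [0.5, 0.9, -1.0]
opening: 0.0427
```

```bash
python3 -c "
from h import *
s=read_state();print(s['opening'],s['force'],s['tool_pos'],s['dq'].round(3))
d=cam('wrist','w9');crop('w9','w9c',220,150,130,100,6);cam('scene','s9');crop('s9','s9c',190,260,120,110,6)
plan([.5422,-.2785,.118],1.9)"
```

```text
0.042742172135828184 [ 0.4632956   0.86277878 -0.9805551 ] [ 0.54245653 -0.27861877  0.11843632] [-0.001 -0.003 -0.004 -0.    -0.    -0.   ]
t 10.15 pos [ 0.5426 -0.2787  0.1186] yaw 1.87 SHIFT [-0.001 -0.     0.001] TURN [-0.0009 -0.0012 -0.0004] dist 0.001 turn deg 0.1
```

View pics/w9c.png

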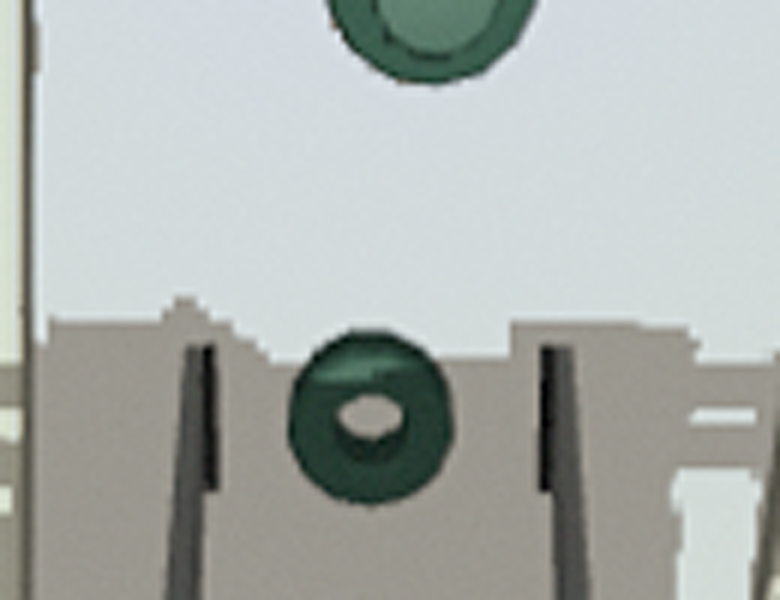

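View pics/s9c.png

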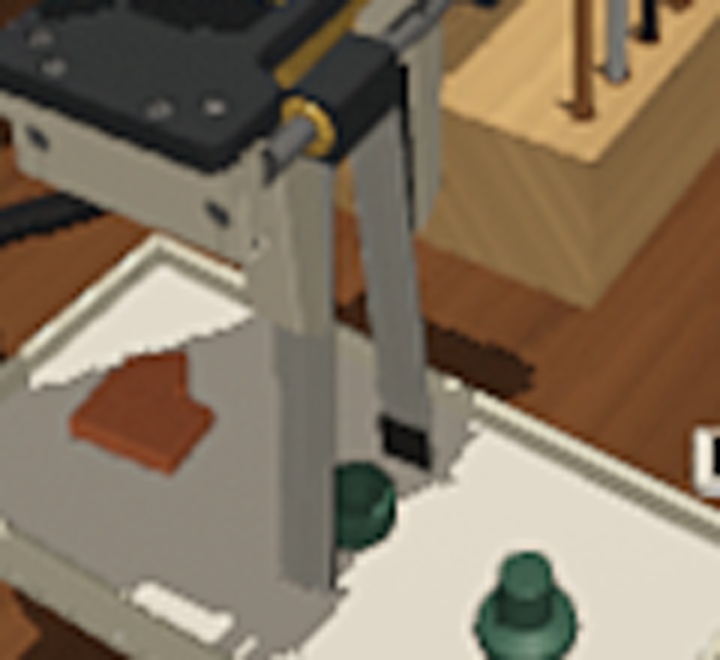

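Wrist crop: the ring bead (371,417) lies between the pads (inner edges x=215 and 540), level with them in depth. The stopper and sherd are clear. Squeezing.

Request:
jog_arm --motion '[0.44, 0, 0, 0, 0, 0, 0, 0.42, 0, 0, 0, 0, 0, 0, 0.4, 0, 0, 0, 0, 0, 0, 0.38, 0, 0, 0, 0, 0, 0, 0.36, 0, 0, 0, 0, 0, 0, 0.34, 0, 0, 0, 0, 0, 0, 0.34, 0, 0, 0, 0, 0, 0]' --grip_force 20

```text
t: 10.85
tool_pos: [0.5426, -0.2787, 0.1187]
orientation: [-3.14, -0.051, -0.003]
force: [-0.4, 0.3, 0.6]
opening: 0.0357
```

```bash
python3 -c "
from h import *
s=read_state();print(s['opening'],s['force'],s['tool_pos'],s['dq'].round(3))
d=cam('wrist','w10');crop('w10','w10c',220,150,130,100,6);cam('scene','s10');crop('s10','s10c',190,260,120,110,6)"
```

```text
0.03574947656592221 [-0.38737215  0.31855852  0.6107028 ] [ 0.54258608 -0.27867671  0.11868038] [0.001 0.001 0.001 0.    0.002 0.001]
```

View pics/w10c.png

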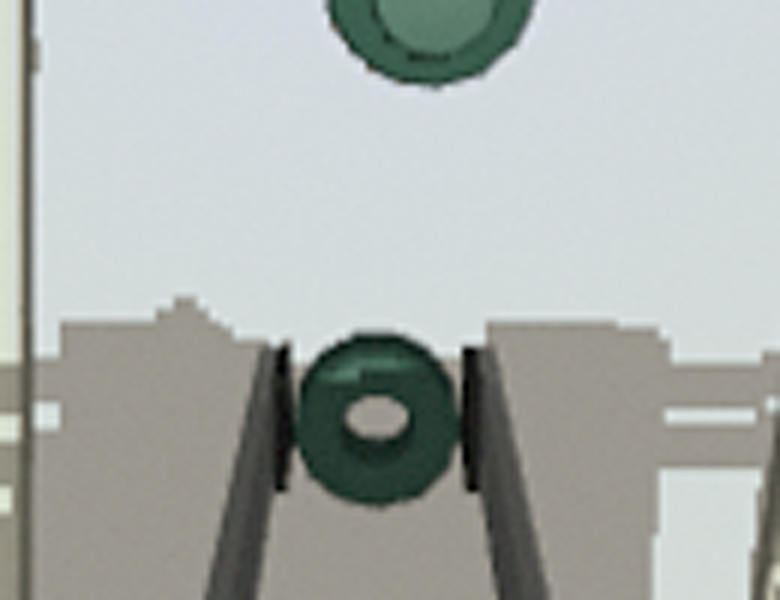

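View pics/s10c.png

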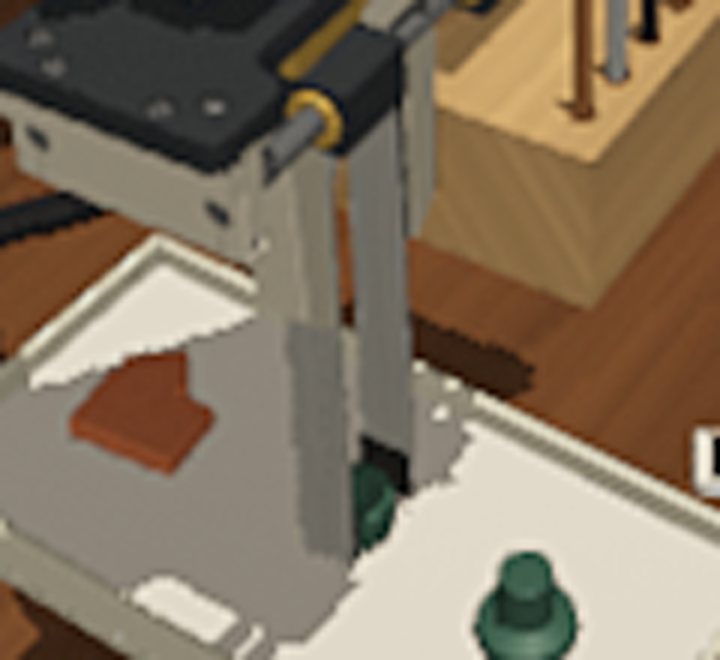

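The bead (378,418) is held between both pads and the opening has stalled at 35.7 mm. Lifting gently.

Request:
jog_arm --motion '[0.34, 0, 0, -0.01, 0, 0, 0, 0.34, 0, 0, -0.03, 0, 0, 0, 0.34, 0, 0, -0.06, 0, 0, 0, 0.34, 0, 0, -0.1, 0, 0, 0, 0.34, 0, 0, -0.15, 0, 0, 0, 0.34, 0, 0, -0.2, 0, 0, 0, 0.34, 0, 0, -0.23, 0, 0, 0, 0.34, 0, 0, -0.24, 0, 0, 0]'

```text
t: 11.75
tool_pos: [0.5435, -0.2796, 0.2422]
orientation: [3.14, 0.051, 0.009]
force: [0.4, -0.8, -0.6]
opening: 0.036
```

```bash
python3 -c "
from h import *
s=read_state();print(s['opening'],s['force'],s['tool_pos'],s['dq'].round(3))
d=cam('wrist','w11');crop('w11','w11c',220,150,130,100,6)
plan([.5835,.2835,.24],1.9)"
```

```text
0.03600049001829124 [ 0.4303562  -0.77868362 -0.56546489] [ 0.54346902 -0.27955899  0.24215175] [-0.001  0.007 -0.029  0.     0.065 -0.001]
t 11.8 pos [ 0.5432 -0.2794  0.2414] yaw 1.87 SHIFT [ 0.117 -1.123  0.003] TURN [ 0.0004 -0.0031 -0.0003] dist 0.564 turn deg 0.3
```

View pics/w11c.png

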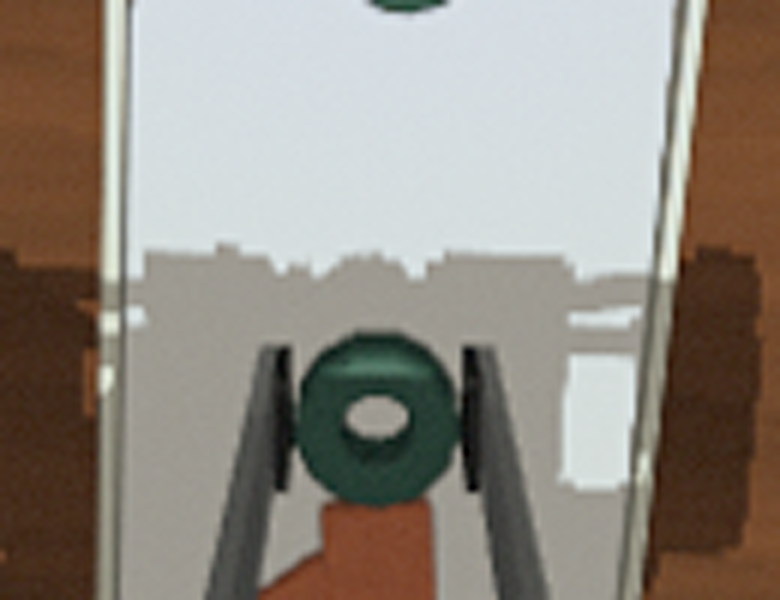

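Request:
jog_arm --motion '[0.34, 0, 0, -0.04, 0, 0, 0, 0.34, 0, -0.02, -0.09, 0, 0, 0, 0.34, 0.01, -0.07, -0.11, 0, 0, 0, 0.34, 0.02, -0.14, -0.11, 0, 0, 0, 0.34, 0.03, -0.22, -0.11, 0, 0, 0, 0.34, 0.04, -0.3, -0.11, 0, 0, 0, 0.34, 0.05, -0.38, -0.11, 0, 0, 0, 0.34, 0.06, -0.46, -0.11, 0, 0, 0]'

```text
t: 12.6
tool_pos: [0.5648, -0.0469, 0.2948]
orientation: [3.141, 0.051, 0.004]
force: [0.9, -1.0, -1.3]
opening: 0.0356
```

```bash
python3 -c "
from h import *
s=read_state();print(s['opening'])
plan([.5836,.283,.195],1.9)"
```

```text
0.03556042976707969
t 12.6 pos [ 0.5648 -0.0469  0.2948] yaw 1.86 SHIFT [ 0.058 -0.658  0.2  ] TURN [ 0.0001 -0.0017 -0.0004] dist 0.345 turn deg 0.2
```

```bash
python3 -c "
from h import *
d=load('a_top');e=load('a_scene')
# book stack near corner: top view (60,75),(72,100); find height matching scene view
for z in(.05,.1,.15,.2,.25): 
  p=onz(d,52,75,z); print(z,p.round(3),proj(e,p).round())
"

```

```text
0.05 [0.838 0.495 0.05 ] [493. 200.]
0.1 [0.806 0.465 0.1  ] [483. 185.]
0.15 [0.774 0.436 0.15 ] [473. 170.]
0.2 [0.742 0.406 0.2  ] [463. 154.]
0.25 [0.71  0.376 0.25 ] [452. 136.]
```

Request:
jog_arm --motion '[0.34, 0.006, -0.08, 0, 0, 0, 0, 0.34, 0.012, -0.16, 0, 0, 0, 0, 0.34, 0.02, -0.24, 0, 0, 0, 0, 0.34, 0.028, -0.32, 0, 0, 0, 0, 0.34, 0.036, -0.4, 0, 0, 0, 0, 0.34, 0.044, -0.46, 0, 0, 0, 0, 0.34, 0.05, -0.48, 0, 0, 0, 0]'

```text
t: 13.3
tool_pos: [0.581, 0.1968, 0.2929]
orientation: [-3.141, -0.056, 0.0]
force: [-0.4, 0.8, -1.1]
opening: 0.0359
```

```bash
python3 -c "
from h import *
plan([.5836,.283,.195],1.9)
cam('scene','s12')"
```

```text
t 13.3 pos [0.581  0.1968 0.2929] yaw 2.04 SHIFT [ 0.011 -0.172  0.196] TURN [-0.      0.      0.0015] dist 0.131 turn deg 0.1
```

View pics/s12.png

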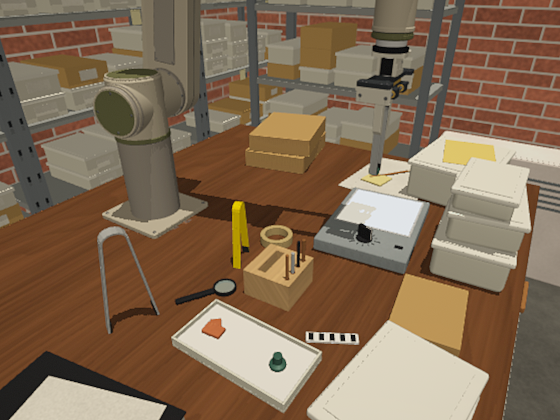

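Scene view: the arm holds the tongs above the box, with sherd (213,327) and stopper (278,362) still in place and the bead gone from the tray. The book stack is well clear of the gripper body.

Request:
jog_arm --motion '[0.34, 0.004, -0.06, 0.02, 0, 0, 0, 0.34, 0.008, -0.12, 0.05, 0, 0, 0, 0.34, 0.011, -0.16, 0.09, 0, 0, 0, 0.34, 0.011, -0.172, 0.13, 0, 0, 0, 0.34, 0.011, -0.172, 0.165, 0, 0, 0, 0.34, 0.011, -0.172, 0.185, 0, 0, 0, 0.34, 0.011, -0.172, 0.196, 0, 0, 0, 0.34, 0.011, -0.172, 0.196, 0, 0, 0]'

```text
t: 14.15
tool_pos: [0.5837, 0.2817, 0.1942]
orientation: [3.141, 0.054, -0.002]
force: [-0.2, 0.0, -1.4]
opening: 0.0357
```

```bash
python3 -c "
from h import *
s=read_state();print(s['opening'],s['force'],s['tool_pos'],s['dq'].round(3))
d=cam('wrist','w13');cam('top','t13')
print(read_state()['tool_pos'],proj(d,[.5811,.2828,.04]))"
```

```text
0.035749828754803134 [-0.1866798   0.04762636 -1.38745688] [0.58372434 0.28173158 0.1942419 ] [ 0.005 -0.013 -0.027  0.     0.01   0.001]
[0.58441377 0.28237866 0.19595836] [280.83600511 202.08017025]
```

View pics/w13.png

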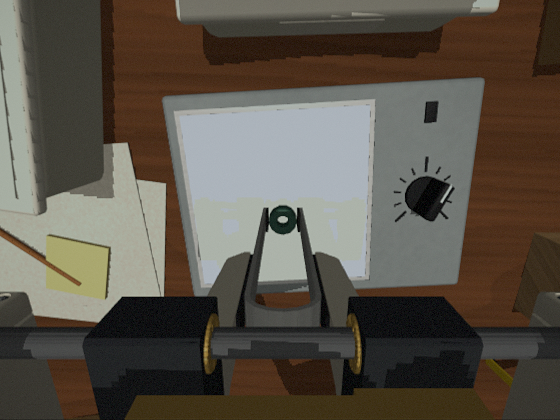

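View pics/t13.png

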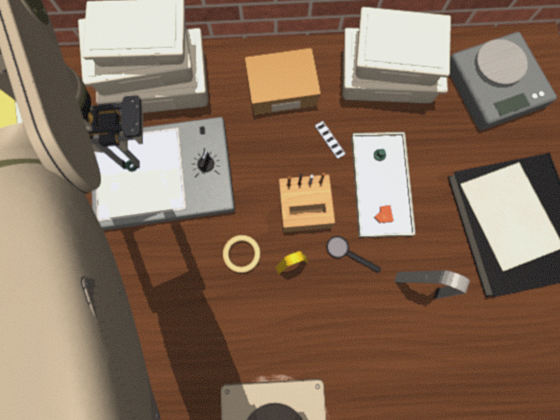

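```bash
python3 -c "
from h import *
d=load('w13')
print(np.mean([onz(d,*p,.04) for p in((177,112),(375,100),(368,283),(203,287))],0), onz(d,283,219,.097))
crop('t13','t13c',180,130,55,55,10)
crop('w13','w13c',385,145,80,85,7)"
```

```text
[0.57919503 0.282749   0.04      ] [0.58076473 0.28054086 0.097     ]
```

View pics/w13c.png

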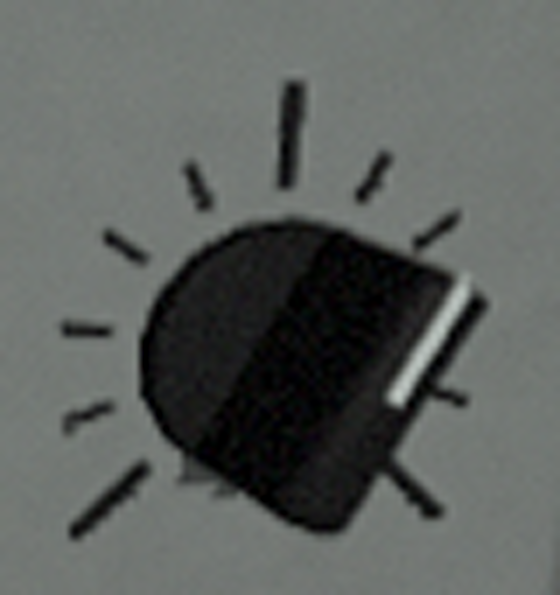

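Request:
jog_arm --motion '[0.34, 0, 0, 0, 0, 0, 0, 0.34, 0, 0, 0, 0, 0, 0, 0.34, 0, 0, 0, 0, 0, 0, 0.34, 0, 0, 0, 0, 0, 0, 0.34, 0, 0, 0, 0, 0, 0, 0.34, 0, 0, 0, 0, 0, 0]'

```text
t: 14.85
tool_pos: [0.5844, 0.2824, 0.1959]
orientation: [-3.141, -0.055, -0.002]
force: [0.7, -0.0, -0.5]
opening: 0.0358
```

```bash
python3 -c "
from h import *
s=read_state();print(s['t'],s['opening'],s['force'],s['tool_pos'],s['dq'].round(4))
d=cam('wrist','w14');crop('w14','w14c',220,150,130,100,6)
cam('scene','s14');crop('s14','s14c',310,80,150,160,5)"
```

```text
14.85 0.035846002805061686 [ 0.70115239 -0.01962868 -0.47282887] [0.58436893 0.28238496 0.19590554] [-0.0014  0.0003  0.0022  0.0003  0.0003  0.0007]
```

View pics/w14c.png

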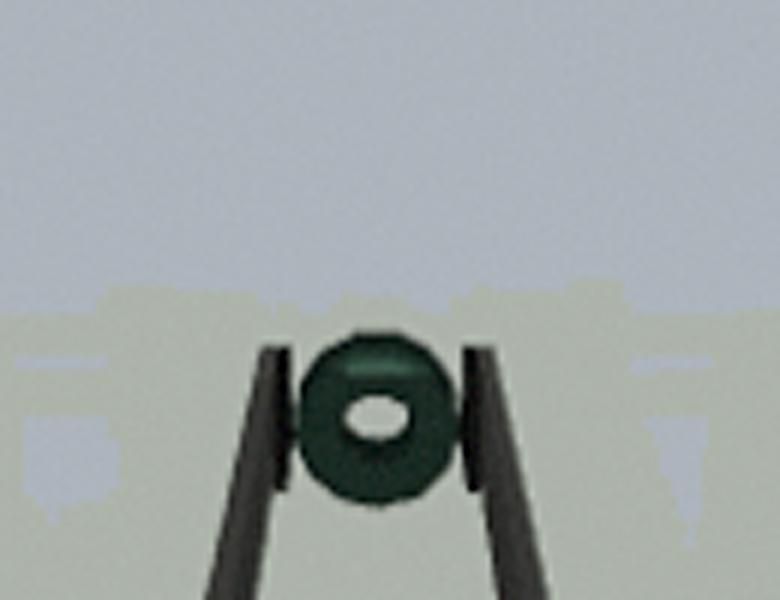

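View pics/s14c.png

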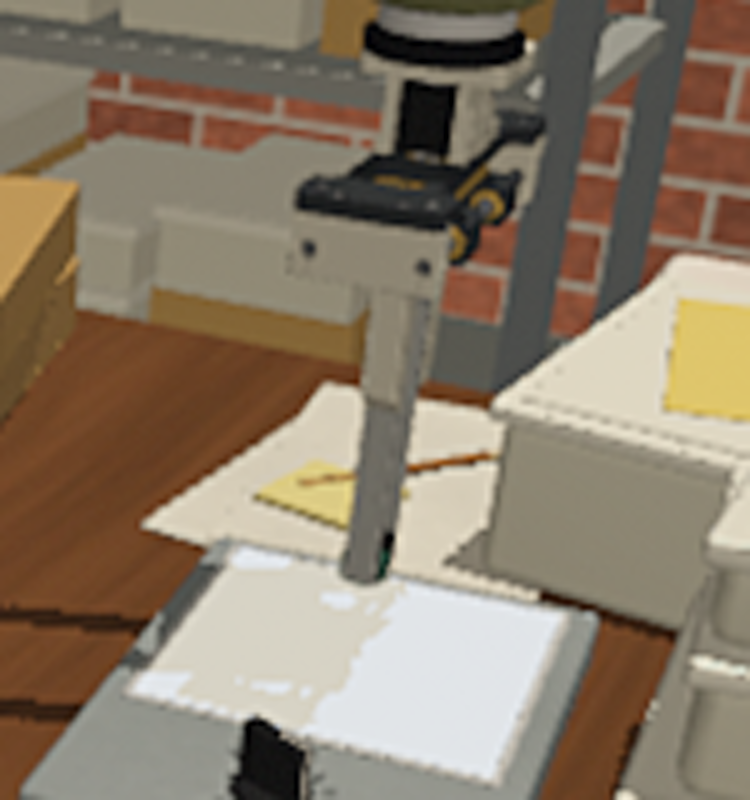

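```bash
python3 -c "
from h import *
d=load('w13');g=lambda X,Y,z:onz(d,*un(385,145,7,X,Y),z)
v=g(465,285,.076)-g(397,398,.076); m=g(293,85,.04)-g(287,185,.04)
a=lambda v:np.degrees(np.arctan2(v[1],v[0]))
print('pointer',a(v),'mark5',a(m),'dial',np.radians(135+5-a(v)))
from plant import close_job; print(close_job())"
```

```text
pointer -20.91169358246994 mark5 6.757595875099762 dial 2.8084388579743305
the job is handed in; nothing more can be done
None
```

The dial is at 6, and the arm is still holding the bead in the tongs over the middle of the lit glass. I handed the job in at about 15 s of the 69 s allowed. The hand-in gave no verdict, so the numbers below are my own measurements.

- **Dial:** I turned it from about mark 4.7. A close-up showed the pointer in line with mark 6, and a later wrist view gave about 2.81 rad (target 2.827).
- **Tongs and bead:** I took the smaller grey tongs from the block, lifted the ring bead with the tips and carried it over. The gripper stayed well above the bead throughout.
- **Final position:** The bead was gripped between both pads and the arm was at rest. It was about 2 mm from the glass's middle and about 57 mm above the surface. The height is worked out from where the bead sat in the tongs, since I had no direct measurement of it.
- **Stopper and sherd:** Both looked in place in the last pictures.

No check failed. Glass and bead positions from the different views agreed to within about 2–3 mm.

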